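# Tip a used valve plug into the wash tank and shut its cover

### The arm

A 7-joint arm with a two-finger parallel gripper is mounted at the origin on the work surface. World frame = base frame: x ahead of the robot, y to its left, z up, the work surface at z = 0. Lengths are in m, angles in rad, forces in N, time in s.
With the tool pointing down it reaches from about 0.4 to 0.85 m from the base axis. Payload 10.4 kg.
Tool frame: the origin (TCP) lies at the very end of the fingers, on their centre line; the grasp point (between the pads) lies 19 mm behind it; z points along the fingers, y is the line along which they close (so a half turn about z gives the same grasp; the last joint's range is limited). The gripper opens to 85 mm and grips with 20 to 120 N. Pads are 22 mm wide; open, the fingers measure 114 mm over their backs; the gripper's body (76 mm by 85 mm) begins 54 mm behind the grasp point. The pads swing forward as they close: fully open they stand 13 mm farther back than shut.
Start: joints at [1.18, 0.332, -0.065, 1.46, 0.022, 1.35, -0.088], TCP at [0.225, -0.583, 0.2] pointing down, gripper open.
Joint ranges: [-2.6, 2.6], [-0.5, 2.12], [-1.47, 1.34], [0.16, 2.42], [-1.27, 4.41], [0.06, 2.06], [-2.6, 2.6]. Speed limits (rad/s): [2.22, 2.22, 2.79, 2.79, 3.14, 3.14, 3.14].

### API

Orientations are given as [roll, pitch, yaw] about the fixed x, y, z axes, in that order (R = Rz(yaw) Ry(pitch) Rx(roll)).
In Python, from station import manip, get_image, recognise, silhouettes gives the robot as it stands. Calls block until the motion is done:
- manip.movep(position, orientation): joint-space move of the TCP to a pose.
- manip.movel(position, rot=None, velocity=0.15, guard=None): straight line of the TCP; rot=None keeps the orientation; velocity is the mean speed in m/s. With guard (N) it stops when the force on the tool has changed by that much, and returns True; else False.
- manip.move_j(angles): joint-space move.
- manip.gripper_to(opening, squeeze=None): finger opening in m; squeeze is the grip in N (None keeps the last); returns when the fingers have stopped.
- manip.pause(seconds).
- manip.solve_ik(position, orientation): joint angles nearest the present ones, or None.
- manip.state(): the state.
- get_image(name): name is "scene" or "side" or "wrist"; returns a dict with "pixels" (420x560x3 uint8, blue, green, red), "range_z" (420x560 float32, m along the optical axis (not along the pixel's ray), 0 where there is no reading), "fx", "fy", "cx", "cy" (pixels), "T" (4x4, takes a point from camera to world coordinates). Camera axes: x right, y down, z forward; pixel columns grow to the right and rows downward; lengths in m; the calibration is good to about 2 mm. A picture is of the moment at which its call begins.
A pose or a line that the arm cannot do raises manip.PlanningError and nothing moves.
- manip.sign_off(): hands the job in; it is judged then, once.
Trained networks look in a picture, given as the dict that the camera call returned (one of the last four; its "shot" number tells which), for a name from the list of things; names that differ only in an ending like _2 or _b are one class to them, and where a whole thing is asked for, a point or a joint stands for the part that bears it (a point fixed in the world has none). Each returns a list of dicts, best first, with "conf" (0 to 1); they miss things now and then, are a little off and sometimes report something else, mostly with a low value. They report only what shows in the picture. A call takes as long as a camera call. They do not tell look-alikes from the thing itself.
- recognise(picture, thing): "point" ([row, column] in pixels, amid what is visible of it).
- silhouettes(picture, thing): "pixels" (420x560 bool, what is visible of it) and "point" ([row, column] in pixels, amid what is visible of it).
The state is a dict: "time_s": time; "joints": joint angles; "joint_velocities": joint speeds; "effort": joint torques, N m; "eef_pos": TCP position; "tool_rot": TCP orientation; "ft_force": force on the tool from outside, world axes, zero at the start; "torque": the same for the moment, N m; "opening": finger opening in m; "finger_force": force on a finger pad.
Only numpy, scipy, OpenCV 4.12 (cv2) and the standard library are available. Lean on these libraries where they do the work, as an engineer would, in place of code of your own. Each camera call takes 0.05 s, during which the arm holds its last target. There are 200 camera calls.

### The job

Stand the used white valve plug in the steel tipping bucket beside the wash tank and let go of it; then push the bucket over past its latch so that it dumps the plug into the open tank, and let the bucket swing back home by itself. Then slide the tank's cover fully shut against its stops by pushing its two ends forward in turn, a little at a time, so that it never goes more than about ten degrees askew. Leave everything else on the bench where it stands.

Things in the scene. Friction and masses are not known exactly. Their poses are not given: they have to be found in the camera images.
- plug_center (a point): Centre (half-way up) of the loose white PTFE valve plug, 66 mm tall, standing upright on the bench at the start: a round foot 42 mm in diameter and 26 mm high, and above it a round neck 24 mm in diameter, from 28 mm to 66 mm above its underside (grip the neck). About 0.12 kg. Its z axis points up the neck.
- tank_floor (a point): Centre of the inner floor of the open steel wash tank, 5 mm above the bench. Tank: 250 mm long (x), 130 across (y), 85 high, 5 mm walls. It belongs to the fixed wash station, which also carries cover and bucket; these axes are the station's: y points from the cover's parking deck across the tank to the bucket, z up.
- hood (a point): Centre of the top of the fixed grey hood over the middle of the cover's parking deck, 135 mm above the bench and 158 mm behind (-y) the tank's centre: 100 mm long in x, 155 mm in y. It keeps the middle of the cover's back edge out of reach. The deck, its top 81 mm above the bench, runs from y = -65 to -235 mm from the tank's centre, as long as the tank.
- bucket_floor (a point): Centre of the floor of the open steel tipping bucket, on its hinge axis, 160 mm above the bench, 90 mm beyond (+y) the tank's centre. Turns with the bucket; at rest its axes are the station's. Inside 100 mm (x) by 90 (y); side walls 28 mm high, back wall (+y) 45; the front (-y) slopes up at 25 degrees out to y = -85 mm. Two posts stand outside at x = +-64 mm, up to 173 mm above the bench.
- bucket_bar (a point): Centre of the bucket's push bar: a steel bar 14 mm in diameter and 110 mm long along x, 60 mm behind (+y) and 85 mm above the hinge axis, held by two thin struts at x = +-45 mm. Moves with the bucket. Push it towards -y from behind, between the struts: it goes over the top in an arc of 104 mm radius about the hinge.
- bucket (a joint): Angle of the tipping bucket: 0 home, 1.35 rad at its stop, fully tipped towards the tank (turning about the station's +x). The latch resists most at about 0.2 rad (some 7 N at the bar), then gives way; the return spring brings the released bucket back to 0 in about a second. The plug slides out when the bucket is tipped to its stop.
- cover (a joint): Travel (m) of the middle of the flat aluminium cover along its sticky track, to the station's +y: near 0 open over the deck, 0.110 shut against two stops. Cover 240 mm (x) by 135 (y), plate 5 mm thick, top 93 mm above the bench, middle 110 mm behind the tank's at 0. Stays where left; a push at one end takes 5 to 8 N at 0.06 to 0.1 m/s, more when faster, and swings it about its other end.
- skew (a joint): Skew (rad) of the cover in its track: 0 square; positive is counter-clockwise seen from above (the +x end ahead towards +y). Beyond 0.21 either way it has racked, which is a failure.
- cover_left (a point): Middle of the back face of the upright push plate at the cover's -x end: 60 mm wide (x), 28 mm high, 6 mm thick, 90 mm from the cover's middle in x and 67 mm behind it; its face looks to -y, its top is 121 mm above the bench, this point 108 mm. Push it towards +y. Its axes are the cover's.
- cover_right (a point): The same at the cover's +x end, 90 mm from its middle.
- jar: Bystander, to be left alone: low round amber glass jar with a black lid, 60 mm across, 70 mm high; origin under its middle.
- boss: Bystander, to be left alone: steel clamp boss, a block 70 x 30 x 30 mm with a thumbscrew; origin under its middle.
- amber: Bystander, to be left alone: tall amber bottle, 90 mm across, 190 mm high; origin under its middle.
- darkbottle: Bystander, to be left alone: dark bottle with a green cap, 90 mm across, 170 mm high; origin under its middle.
- beaker: Bystander, to be left alone: glass beaker, 70 mm across, 90 mm high; origin under its middle.
- ptfe_disc: Bystander, to be left alone: grey disc with a knob, 80 mm across, 30 mm high; origin under its middle.
- spanner: Bystander, to be left alone: steel spanner, 170 mm long; origin under its middle.
Mind the look-alikes: they are no part of the job. Leave any blue or green look-alike of the part that bears plug_center alone.

How it is judged:
By the outcome, as a careful person would: the job done as asked, in the order asked, and still so for the second after the job is handed in, with the robot touching nothing.
It also fails if it takes over 72 s, if anything falls off the work surface, if the arm or the gripper's body presses on something with over 40 N, if the wrist force passes 120 N, or if a joint passes its speed limit or range.

## Working session

There is one attempt and no reset: what is moved stays moved. The work goes in short steps, each a Python script; the robot and the scene stay as the last script left them, time stands still between calls to the robot, and variables do not carry over. Pictures are saved under pics/ and viewed, at most 10 in all, crops included, and the job is handed in when it is done.

```bash
mkdir -p pics; cat > h.py <<'E'
import numpy as np, cv2
from station import manip, get_image, recognise, silhouettes
def P(im,r,c,z=None):
    d=im["range_z"]; r0,c0=int(round(r)),int(round(c))
    if z is None:
        w=d[max(r0-1,0):r0+2,max(c0-1,0):c0+2]; w=w[w>0]; z=np.median(w) if len(w) else np.nan
    p=np.array([(c-im["cx"])*z/im["fx"],(r-im["cy"])*z/im["fy"],z,1]); return (im["T"]@p)[:3]
def cloud(im,mask=None):
    d=im["range_z"]; m=d>0
    if mask is not None: m&=mask
    r,c=np.nonzero(m); z=d[r,c]
    p=np.stack([(c-im["cx"])*z/im["fx"],(r-im["cy"])*z/im["fy"],z,np.ones_like(z)])
    return (im["T"]@p)[:3].T
E
python3 - <<'E'
from h import *
np.set_printoptions(precision=3,suppress=True)
for n in ("scene","side"):
    im=get_image(n); cv2.imwrite(f"pics/{n}0.png",im["pixels"]); print(n,im["T"][:3,3],im["T"][:3,2])
    np.savez(f"{n}0.npz",**{k:v for k,v in im.items() if k in("pixels","range_z","fx","fy","cx","cy","T")})
    for t in ("plug_center","bucket","bucket_bar","cover","cover_left","cover_right","hood","tank_floor","bucket_floor","jar","boss","amber","darkbottle","beaker","ptfe_disc","spanner"):
        try:
            for o in silhouettes(im,t)[:4]:
                if o["conf"]<.3: continue
                c=cloud(im,o["pixels"].astype(bool))
                print(t,round(o["conf"],2),np.round(o["point"]),P(im,*o["point"]),len(c),c.min(0) if len(c) else"",c.max(0) if len(c) else "")
        except Exception as e: print(t,e)
print(manip.state()["time_s"])
E
```

```text
scene [1.438 0.422 0.848] [-0.737 -0.371 -0.565]
plug_center 0.9 [323. 402.] [0.677 0.388 0.029] 379 [ 0.648  0.361 -0.002] [0.688 0.402 0.069]
plug_center 0.73 [330. 366.] [0.737 0.316 0.028] 360 [0.711 0.3   0.001] [0.749 0.341 0.069]
plug_center 0.57 [300. 372.] [0.636 0.3   0.028] 337 [ 0.569  0.277 -0.003] [0.641 0.322 0.069]
bucket 0.73 [206. 282.] [ 0.531 -0.016  0.159] 1648 [ 0.117 -0.203 -0.001] [0.626 0.086 0.254]
bucket 0.73 [297. 372.] [0.63  0.299 0.031] 334 [ 0.537  0.281 -0.003] [0.641 0.321 0.069]
bucket_bar 0.64 [208. 282.] [ 0.537 -0.011  0.16 ] 1745 [ 0.112 -0.201 -0.004] [0.626 0.086 0.254]
bucket_bar 0.33 [193. 187.] [ 0.489 -0.395  0.069] 84 [ 0.425 -0.463 -0.001] [ 0.499 -0.379  0.072]
cover 0.64 [224. 231.] [ 0.597 -0.15   0.094] 1639 [ 0.302 -0.356 -0.002] [ 0.691 -0.055  0.197]
cover_left 0.92 [227. 230.] [ 0.611 -0.144  0.092] 1644 [ 0.307 -0.356 -0.002] [ 0.692 -0.059  0.179]
cover_right 0.74 [225. 227.] [ 0.606 -0.159  0.092] 1481 [ 0.447 -0.249  0.079] [ 0.691 -0.094  0.124]
hood 0.56 [235. 254.] [ 0.512 -0.121  0.004] 10794 [ 0.112 -0.404 -0.004] [0.707
[... 2743 characters left out ...]
-0.004] [0.52  0.348 0.032]
boss 0.33 [217. 379.] [ 0.31  -0.391  0.014] 311 [ 0.268 -0.465 -0.004] [ 0.359 -0.366  0.03 ]
amber 0.94 [339. 119.] [0.542 0.488 0.114] 3401 [ 0.534  0.356 -0.004] [0.777 0.512 0.19 ]
amber 0.43 [227. 270.] [ 0.581 -0.136  0.022] 9414 [ 0.407 -0.46  -0.006] [0.885 0.106 0.252]
darkbottle 0.77 [166. 302.] [ 0.614 -0.408  0.119] 478 [ 0.589 -0.668  0.033] [ 0.778 -0.388  0.17 ]
beaker 0.6 [171. 326.] [ 0.566 -0.52   0.069] 428 [ 0.545 -0.587 -0.004] [ 0.615 -0.512  0.09 ]
ptfe_disc 0.83 [218. 384.] [ 0.295 -0.394  0.013] 287 [ 0.27  -0.47  -0.004] [ 0.346 -0.366  0.03 ]
spanner 0.89 [395. 210.] [0.373 0.434 0.005] 676 [ 0.282  0.404 -0.005] [0.444 0.457 0.01 ]
1.7
```

View pics/scene0.png

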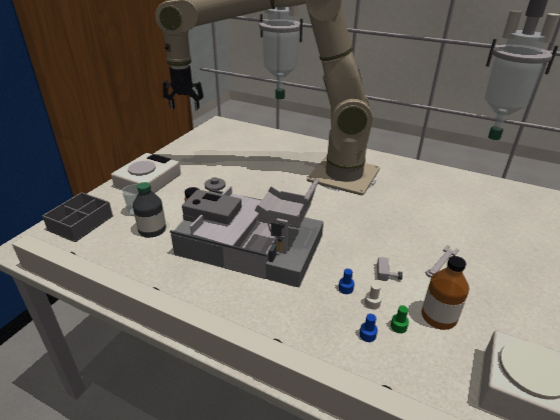

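View pics/side0.png

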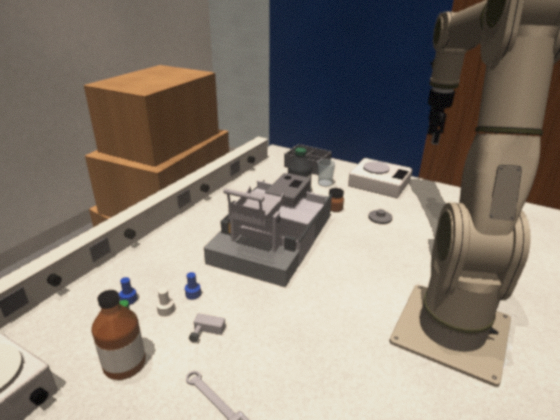

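```bash
cat > fit.py <<'E'
from h import *
np.set_printoptions(precision=4,suppress=True)
C=[]
for n in("scene0","side0"):
    im=dict(np.load(n+".npz")); c=cloud(im); C.append(c)
    k=(c[:,0]>.38)&(c[:,0]<.75)&(c[:,1]>-.4)&(c[:,1]<.15); s=c[k]
    def rect(nm,lo,hi,extra=None):
        q=s[(s[:,2]>lo)&(s[:,2]<hi)]
        if extra is not None:q=q[extra(q)]
        (cx,cy),(w,h),a=cv2.minAreaRect(q[:,:2].astype(np.float32)); print(n,nm,len(q),np.array([cx,cy,w,h,a]),"zmed",np.median(q[:,2]))
    rect("hood",.131,.140,lambda q:(q[:,1]<-.1)&(abs(q[:,0]-.56)<.12))
    rect("bar",.238,.26); rect("all>.03",.03,.079); rect("rim",.083,.088); rect("cover",.0905,.096,lambda q:q[:,1]<-.06)
    rect("pushplates",.112,.128,lambda q:(q[:,1]<-.1)); 
    # plug: white pixels near
    px=im["pixels"].astype(int); sat=px.max(2)-px.min(2)
    r,cc=np.nonzero(im["range_z"]>0); col=sat[r,cc]
    k=(c[:,0]>.55)&(c[:,0]<.68)&(c[:,1]>.24)&(c[:,1]<.36)&(c[:,2]>.02)
    for lo,hi in((.035,.063),(.0635,.072),(.01,.024)):
        q=c[(c[:,0]>.585)&(c[:,0]<.66)&(c[:,1]>.26)&(c[:,1]<.34)&(c[:,2]>lo)&(c[:,2]<hi)&(col<60)]
        print("plug",lo,len(q),q.min(0) if len(q) else"",q.max(0) if len(q) else"",q.mean(0) if len(q) else "")
im=np.load("scene0.npz")["pixels"][250:350,320:430]; im2=np.load("side0.npz")["pixels"][255:355,90:230]
cv2.imwrite("pics/crop.png",np.hstack([cv2.resize(im,(400,364)),cv2.resize(im2,(400,364))]))
E
python3 fit.py
```

```text
scene0 hood 933 [ 0.5733 -0.2298  0.1037  0.1542  7.3004] zmed 0.1348538120344165
scene0 bar 133 [0.5356 0.0746 0.1114 0.014  6.5925] zmed 0.24989800114702476
scene0 all>.03 3446 [ 0.5614 -0.1544  0.2742  0.503   3.6828] zmed 0.05907265970371761
scene0 rim 221 [ 0.6274 -0.1875  0.3984  0.2387 65.2377] zmed 0.08575035158522126
scene0 cover 1426 [ 0.5758 -0.2409  0.252   0.3327  7.2336] zmed 0.09276664239162757
scene0 pushplates 370 [ 0.6082 -0.2617  0.1751  0.2657 47.3969] zmed 0.11938010623486695
plug 0.035 78 [0.6181 0.2889 0.0351] [0.6337 0.3121 0.0627] [0.6283 0.3013 0.0495]
plug 0.0635 51 [0.6077 0.2885 0.0636] [0.6317 0.3112 0.0688] [0.62   0.301  0.0659]
plug 0.01 58 [0.6181 0.2803 0.0102] [0.6415 0.3206 0.0238] [0.635  0.3027 0.0164]
side0 hood 635 [ 0.5708 -0.2313  0.0993  0.1559  6.5112] zmed 0.1331053008077704
side0 bar 229 [0.5328 0.0741 0.1108 0.0161 6.7263] zmed 0.24636152087089624
side0 all>.03 3800 [ 0.5509 -0.147   0.2579  0.4916  3.9251] zmed 0.05738520844491557
side0 rim 191 [ 0.5661 -0.1887  0.2518  0.4374  7.3082] zmed 0.08622686619643849
side0 cover 490 [ 0.5384 -0.2354  0.2024  0.3725 58.202 ] zmed 0.09162422059612957
side0 pushplates 237 [ 0.5996 -0.2619  0.1752  0.2641 47.5189] zmed 0.11814330270394335
plug 0.035 111 [0.6044 0.2878 0.0351] [0.6278 0.3117 0.063 ] [0.6122 0.304  0.0509]
plug 0.0635 31 [0.6054 0.2902 0.0637] [0.6275 0.3102 0.0669] [0.6167 0.2999 0.0649]
plug 0.01 105 [0.5957 0.2806 0.0101] [0.6387 0.3205 0.024 ] [0.6076 0.3072 0.0188]
```

View pics/crop.png

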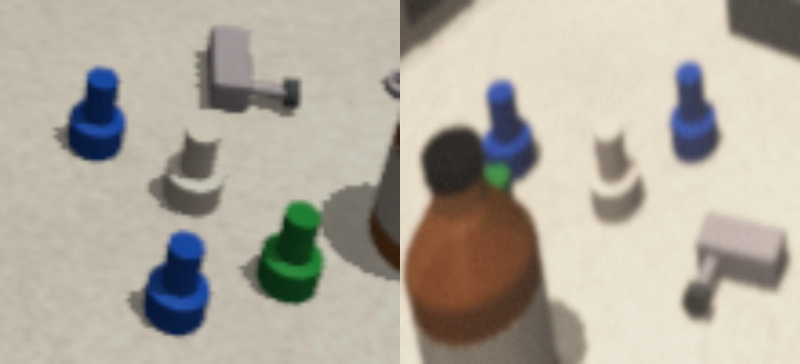

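The white plug is the only white one: scene (294,372), side (303,163). The look-alikes are blue at scene (281,347) and (327,369), and green at (320,400). The crop confirms the white one stands between them at about (0.618, 0.300). The hood and the bar agree on the station: origin (0.5526, -0.074), yaw about 0.1215.

```bash
cat >> h.py <<'E'
YAW=.1215; O=np.array([.5526,-.0740]); 
def S(x,y,z): c,s=np.cos(YAW),np.sin(YAW); return [O[0]+c*x-s*y,O[1]+s*x+c*y,z]
def toS(p): c,s=np.cos(YAW),np.sin(YAW); d=p[:,:2]-O; return np.c_[c*d[:,0]+s*d[:,1],-s*d[:,0]+c*d[:,1],p[:,2]]
ROT=[np.pi,0,YAW-np.pi/2]
E
python3 - <<'E'
from h import *
np.set_printoptions(precision=3,suppress=True)
s=manip.state(); print(s["tool_rot"],s["opening"])
for r in (ROT,[np.pi,0,YAW+np.pi/2]):
    for p in ([.618,.3005,.36],[.618,.3005,.03],S(0,.085,.33),S(0,.17,.33),S(-.09,-.2,.1),S(.09,-.2,.1)):
        print(r[2],p,manip.solve_ik(p,r))
for n in("scene0","side0"):
    q=toS(cloud(dict(np.load(n+".npz"))))
    for sg in(-1,1):
        k=q[(abs(q[:,0]*sg-.09)<.024)&(q[:,2]>.112)&(q[:,2]<.124)&(q[:,1]>-.24)&(q[:,1]<-.06)]
        print(n,sg,len(k),np.percentile(k[:,1],[5,50,95]) if len(k) else "")
E
```

```text
[ 3.142 -0.     0.368] 0.08499113315044352
-1.4492963267948966 [0.618, 0.3005, 0.36] [ 0.058  0.711 -1.252  0.903  0.709  1.884  2.421]
-1.4492963267948966 [0.618, 0.3005, 0.03] [ 0.225  0.988 -1.256  1.409  0.936  1.404  2.229]
-1.4492963267948966 [np.float64(0.5422978907743168), np.float64(0.010373375809565044), 0.33] None
-1.4492963267948966 [np.float64(0.5319957815486336), np.float64(0.09474675161913008), 0.33] None
-1.4492963267948966 [np.float64(0.4875037414385386), np.float64(-0.2834337057908764), 0.1] [-0.461  0.509  1.168  1.793 -0.506  1.182 -2.158]
-1.4492963267948966 [np.float64(0.6661767725646763), np.float64(-0.2616174744894296), 0.1] [-0.338  0.889  1.151  1.347 -0.803  1.401 -2.231]
1.6922963267948965 [0.618, 0.3005, 0.36] [ 0.067  0.728 -1.293  0.902  0.741  1.896 -0.733]
1.6922963267948965 [0.618, 0.3005, 0.03] [ 0.075  0.786 -0.911  1.417  0.631  1.244 -0.772]
1.6922963267948965 [np.float64(0.5422978907743168), np.float64(0.010373375809565044), 0.33] [ 0.609  0.192 -0.828  1.42   0.141  1.59  -0.085]
1.6922963267948965 [np.float64(0.5319957815486336), np.float64(0.09474675161913008), 0.33] [ 0.598  0.229 -1.017  1.419  0.194  1.6   -0.28 ]
1.6922963267948965 [np.float64(0.4875037414385386), np.float64(-0.2834337057908764), 0.1] [ 0.855  0.317 -0.483  1.728  0.16   1.136  0.446]
1.6922963267948965 [np.float64(0.6661767725646763), np.float64(-0.2616174744894296), 0.1] [ 0.635  0.645 -0.506  1.281  0.308  1.291  0.253]
scene0 -1 28 [-0.158 -0.154 -0.152]
scene0 1 42 [-0.169 -0.165 -0.162]
side0 -1 41 [-0.16  -0.155 -0.153]
side0 1 33 [-0.172 -0.165 -0.162]
```

```bash
sed -i 's/^ROT=.*/ROT=[np.pi,0,YAW+np.pi\/2]/' h.py
python3 - <<'E'
from h import *
np.set_printoptions(precision=3,suppress=True)
p=manip.state()["eef_pos"]
manip.movel([p[0],p[1],.36],velocity=.4)
manip.movep([.618,.3005,.34],ROT)
manip.gripper_to(.05,40)
manip.movel([.618,.3005,.12],velocity=.35)
im=get_image("wrist"); cv2.imwrite("pics/w1.png",im["pixels"])
manip.movel([.618,.3005,.031],velocity=.12)
manip.gripper_to(.015,40)
s=manip.state(); print(s["opening"],s["finger_force"],s["time_s"],s["eef_pos"])
manip.movel([.618,.3005,.10],velocity=.2)
s=manip.state(); print(s["opening"],s["finger_force"],s["ft_force"],s["time_s"])
im=get_image("side"); cv2.imwrite("pics/s1.png",im["pixels"])
a=cv2.imread("pics/w1.png");cv2.imwrite("pics/c1.png",np.hstack([cv2.resize(a,(400,300)),cv2.resize(im["pixels"][180:390,60:340],(400,300))]))
E
```

```text
0.01984461463593991 38.88977229595184 8.1833 [0.618 0.301 0.032]
0.019657917284042772 39.155067801475525 [ 0.154 -0.349 -2.084] 8.675
```

View pics/c1.png

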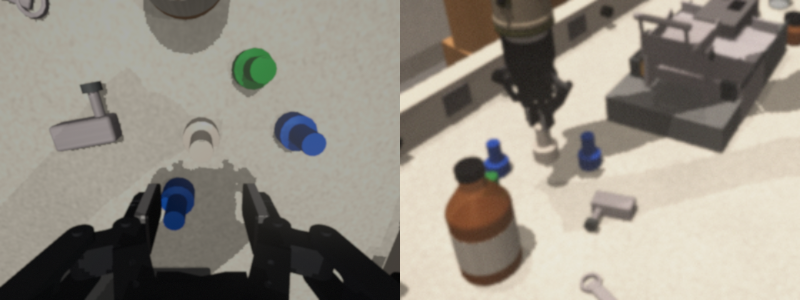

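The plug is in the grip and clear of the bench (right half, about (543,150)). The blue plugs haven't moved. I'll check where it sits in the fingers before placing it.

```bash
python3 - <<'E'
from h import *
np.set_printoptions(precision=4,suppress=True)
for n in("side","scene"):
    im=get_image(n); c=cloud(im); px=im["pixels"].astype(int); r,cc=np.nonzero(im["range_z"]>0); v=px[r,cc].min(1); sat=np.ptp(px[r,cc],1)
    for lo,hi in((.065,.093),(.097,.12)):
        q=c[(abs(c[:,0]-.618)<.05)&(abs(c[:,1]-.3)<.05)&(c[:,2]>lo)&(c[:,2]<hi)&(v>90)&(sat<60)]
        if len(q): print(n,lo,len(q),q.min(0),q.max(0),q.mean(0))
    cv2.imwrite(f"pics/{n}2.png",im["pixels"])
w=get_image("wrist")["pixels"]
a=cv2.imread("pics/side2.png")[240:315,125:225]
cv2.imwrite("pics/c2.png",np.hstack([cv2.resize(w,(400,300)),cv2.resize(a,(400,300))]))
E
```

```text
side 0.065 207 [0.5953 0.2772 0.0651] [0.6356 0.3201 0.093 ] [0.6083 0.3074 0.0829]
side 0.097 68 [0.6042 0.2906 0.0971] [0.623  0.3122 0.12  ] [0.6115 0.3057 0.1082]
scene 0.065 57 [0.6004 0.2786 0.0671] [0.6391 0.3199 0.093 ] [0.6265 0.3066 0.0871]
scene 0.097 11 [0.6158 0.3087 0.0977] [0.6282 0.3111 0.1185] [0.6225 0.3099 0.1082]
```

View pics/c2.png

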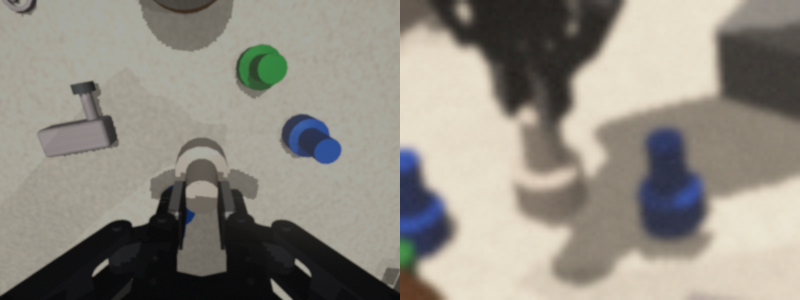

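Upright and centred. Placing it in the bucket now.

```bash
python3 - <<'E'
from h import *
np.set_printoptions(precision=3,suppress=True)
manip.movel([.618,.3005,.35],velocity=.35)
manip.movep(S(0,.085,.35),ROT)
manip.movel(S(0,.085,.215),velocity=.2)
g=manip.movel(S(0,.085,.187),velocity=.03,guard=3)
s=manip.state(); print(g,s["eef_pos"],s["opening"],s["ft_force"])
manip.gripper_to(.05)
manip.movel(S(0,.085,.34),velocity=.2)
ims=[get_image(n) for n in("scene","side")]
cv2.imwrite("pics/c3.png",np.hstack([cv2.resize(ims[0]["pixels"][150:280,200:340],(400,371)),cv2.resize(ims[1]["pixels"][150:280,190:330],(400,371))]))
for im in ims:
    q=toS(cloud(im)); k=q[(abs(q[:,0])<.04)&(q[:,1]>.03)&(q[:,1]<.125)&(q[:,2]>.215)&(q[:,2]<.235)]; print(len(k),k.min(0) if len(k) else "",k.max(0) if len(k) else "")
print(manip.state()["time_s"])
E
```

```text
True [0.542 0.01  0.192] 0.01936336694817958 [-0.878  0.935  4.74 ]
58 [-0.013  0.074  0.216] [0.018 0.096 0.228]
44 [-0.013  0.072  0.217] [0.01  0.097 0.226]
13.8333
```

View pics/c3.png

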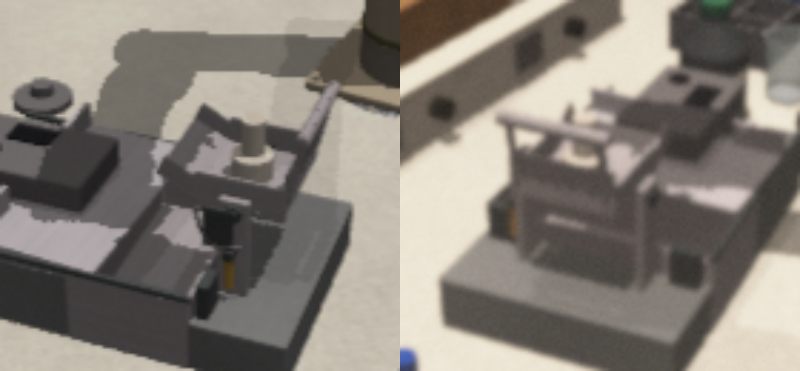

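The plug stands free in the bucket (left half, about (252,150)). Now pushing the bar over.

```bash
python3 - <<'E'
from h import *
np.set_printoptions(precision=3,suppress=True)
manip.movel(S(0,.19,.34),velocity=.3)
manip.gripper_to(0)
manip.movel(S(0,.19,.233),velocity=.25)
def at(t,off=.018): 
    y=.06*np.cos(t)-.085*np.sin(t); z=.06*np.sin(t)+.085*np.cos(t); return S(0,.09+y+off,.16+z-.012)
g=False
for t in np.r_[0,np.linspace(.2,1.35,6)]:
    g=manip.movel(at(t),velocity=.12,guard=30)
    s=manip.state(); print(round(t,2),g,s["ft_force"],s["eef_pos"])
    if g: break
if not g:
    p=np.array(at(1.35)); d=np.array(at(1.4))-p; d/=np.linalg.norm(d)
    g=manip.movel(list(p+.008*d),velocity=.04,guard=12); print("stop",g,manip.state()["ft_force"],manip.state()["eef_pos"]-p)
manip.pause(.4)
ims=[get_image(n) for n in("scene","side")]
cv2.imwrite("pics/c4.png",np.hstack([cv2.resize(ims[0]["pixels"][150:280,200:340],(400,371)),cv2.resize(ims[1]["pixels"][150:280,190:330],(400,371))]))
print(manip.state()["time_s"])
E
```

```text
0.0 False [-0.012  0.212  0.311] [0.533 0.093 0.234]
0.2 False [-0.323 -1.037 -0.94 ] [0.535 0.075 0.244]
0.43 False [-0.1    1.01   0.586] [0.537 0.052 0.25 ]
0.66 False [-0.935  0.164  0.27 ] [0.54  0.029 0.252]
0.89 False [-0.416 -0.039 -0.001] [0.543 0.005 0.248]
1.12 False [ 0.121  0.904 -0.415] [ 0.545 -0.017  0.239]
1.35 False [-0.051  0.874  0.175] [ 0.548 -0.037  0.224]
stop False [0.373 0.352 1.068] [ 0.001 -0.006 -0.006]
18.7
```

View pics/c4.png

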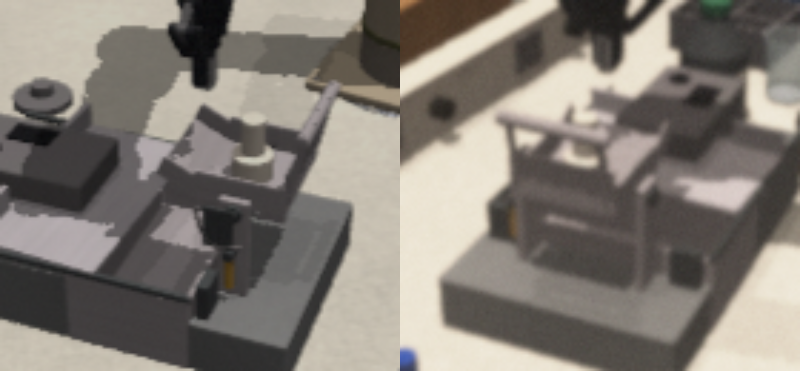

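The bucket is still home and the plug still stands in it. The finger seems to have slipped over the bar. I'll go back behind it, touch the bar to measure contact, and hold the tip deeper.

```bash
python3 - <<'E'
from h import *
np.set_printoptions(precision=4,suppress=True)
s=manip.state(); print("open",s["opening"])
manip.movel(S(0,-.002+.03,.33),velocity=.3)
manip.movel(S(0,.195,.33),velocity=.4)
manip.movel(S(0,.195,.223),velocity=.25)
f0=manip.state()["ft_force"]
g=manip.movel(S(0,.14,.223),velocity=.03,guard=2.5)
s=manip.state(); print(g,toS(s["eef_pos"][None]),s["ft_force"]-f0,s["time_s"])
ims=[get_image(n) for n in("scene","side")]
cv2.imwrite("pics/c5.png",np.hstack([cv2.resize(ims[0]["pixels"][110:240,220:360],(400,371)),cv2.resize(ims[1]["pixels"][130:260,190:330],(400,371))]))
E
```

```text
open 8.109924852638046e-05
False [[-0.      0.1402  0.223 ]] [ 0.231   0.2546 -0.9118] 22.3417
```

View pics/c5.png

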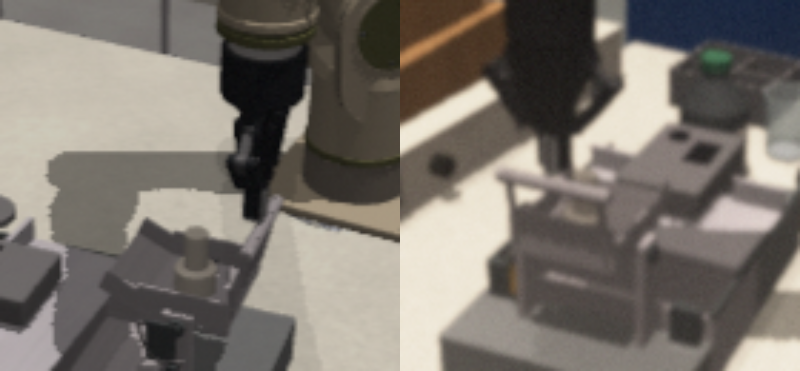

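```bash
python3 - <<'E'
from h import *
np.set_printoptions(precision=4,suppress=True)
s=manip.state(); print(s["eef_pos"],s["tool_rot"],s["joints"])
for n in("scene","side"):
    im=get_image(n); c=cloud(im); q=toS(c)
    r,cc=np.nonzero(im["range_z"]>0); v=im["pixels"][r,cc].max(1)
    k=(abs(q[:,0])<.05)&(abs(q[:,1]-.145)<.06)&(q[:,2]>.19)&(q[:,2]<.34)
    for z in np.arange(.195,.335,.01):
        a=q[k&(abs(q[:,2]-z)<.005)]; vv=v[k&(abs(q[:,2]-z)<.005)]
        if len(a): print(n,round(z,3),len(a),a[:,:2].min(0),a[:,:2].max(0),"dark",(vv<60).sum(), a[vv<60][:,:2].mean(0) if (vv<60).any() else "")
E
```

```text
[0.5356 0.0651 0.223 ] [-3.14   -0.0001  1.6923] [ 0.8364  0.3864 -1.2867  1.6056  0.3732  1.434  -0.3614]
scene 0.195 32 [-0.0463  0.0854] [0.0499 0.143 ] dark 2 [-0.0193  0.136 ]
scene 0.205 35 [-0.0483  0.0864] [0.0495 0.1444] dark 1 [0.0476 0.1438]
scene 0.215 31 [-0.0452  0.086 ] [0.0493 0.1472] dark 2 [0.0469 0.1461]
scene 0.225 28 [-0.0091  0.0863] [0.0492 0.1481] dark 3 [0.0466 0.1464]
scene 0.235 7 [0.0457 0.1421] [0.0492 0.1503] dark 3 [0.0464 0.1469]
scene 0.245 47 [-0.0484  0.142 ] [0.0494 0.1555] dark 0 
scene 0.255 61 [-0.0478  0.1312] [0.0483 0.1544] dark 4 [0.007  0.1374]
scene 0.265 25 [-0.0005  0.1313] [0.0154 0.1522] dark 20 [0.0104 0.1415]
scene 0.275 32 [-0.0051  0.1303] [0.017  0.1526] dark 25 [0.0113 0.1422]
scene 0.285 30 [-0.007   0.1296] [0.018  0.1528] dark 25 [0.0113 0.1422]
scene 0.295 8 [-0.0286  0.144 ] [0.0167 0.1547] dark 8 [0.0018 0.1507]
scene 0.305 40 [-0.025  0.129] [0.0368 0.154 ] dark 40 [0.0202 0.1458]
scene 0.315 24 [-0.042   0.1312] [0.0459 0.1561] dark 23 [0.0287 0.1479]
scene 0.325 53 [-0.0473  0.1261] [0.0498 0.1583] dark 45 [0.027  0.1489
[... 355 characters left out ...]

side 0.245 166 [-0.0498  0.1426] [0.0491 0.1571] dark 0 
side 0.255 31 [-0.0479  0.1358] [0.0427 0.1532] dark 0 
side 0.265 42 [-0.0147  0.1315] [0.0135 0.1518] dark 10 [-0.0107  0.1458]
side 0.275 51 [-0.0146  0.1307] [0.0128 0.1537] dark 17 [-0.0109  0.146 ]
side 0.285 41 [-0.0148  0.1353] [0.0125 0.1536] dark 12 [-0.011  0.146]
side 0.295 51 [-0.0297  0.1312] [0.0275 0.1551] dark 38 [0.0001 0.15  ]
side 0.305 122 [-0.0374  0.1283] [0.0361 0.1548] dark 106 [0.0019 0.1473]
side 0.315 108 [-0.0458  0.1248] [0.044  0.1589] dark 94 [0.005  0.1485]
side 0.325 126 [-0.0498  0.1255] [0.0498 0.159 ] dark 111 [0.006  0.1497]
side 0.335 124 [-0.0482  0.1348] [0.05   0.1615] dark 115 [0.0048 0.1517]
```

```bash
python3 - <<'E'
from h import *
np.set_printoptions(precision=4,suppress=True)
manip.movel(S(0,.14,.30),velocity=.3)
manip.movel(S(0,.21,.30),velocity=.3)
s=manip.state(); print(s["eef_pos"],s["opening"],s["time_s"])
ims=[]
for n in("scene","side"):
    im=get_image(n); ims.append(im); q=toS(cloud(im))
    k=q[(abs(q[:,0])<.04)&(abs(q[:,1]-.21)<.035)&(q[:,2]>.265)&(q[:,2]<.40)]
    for z in np.arange(.265,.39,.008):
        a=k[abs(k[:,2]-z)<.004]
        if len(a): print(n,round(z,3),len(a),a[:,:2].min(0),a[:,:2].max(0))
cv2.imwrite("pics/c6.png",np.hstack([cv2.resize(ims[0]["pixels"][90:230,220:370],(400,373)),cv2.resize(ims[1]["pixels"][90:230,180:330],(400,373))]))
E
```

```text
[0.5262 0.1358 0.2991] -2.6181373004713937e-05 23.3333
scene 0.329 4 [0.0037 0.2068] [0.0069 0.2194]
scene 0.337 21 [0.002  0.2012] [0.0157 0.2233]
scene 0.345 27 [-0.0075  0.2028] [0.0156 0.2233]
scene 0.353 28 [-0.0034  0.2022] [0.0145 0.2236]
scene 0.361 24 [-0.0009  0.2016] [0.0157 0.2232]
scene 0.369 12 [0.005  0.2024] [0.0163 0.2238]
scene 0.377 24 [-0.0277  0.2011] [0.0327 0.2257]
scene 0.385 31 [-0.0276  0.2012] [0.0386 0.2249]
side 0.329 12 [-0.0088  0.2059] [0.0046 0.2212]
side 0.337 30 [-0.0146  0.2049] [0.0111 0.2233]
side 0.345 44 [-0.0146  0.203 ] [0.0099 0.2231]
side 0.353 49 [-0.0151  0.2052] [0.0134 0.2227]
side 0.361 43 [-0.0152  0.2033] [0.0132 0.2228]
side 0.369 41 [-0.0198  0.2093] [0.0229 0.2246]
side 0.377 92 [-0.0338  0.198 ] [0.0316 0.2248]
side 0.385 122 [-0.0397  0.1984] [0.0388 0.2239]
```

View pics/c6.png

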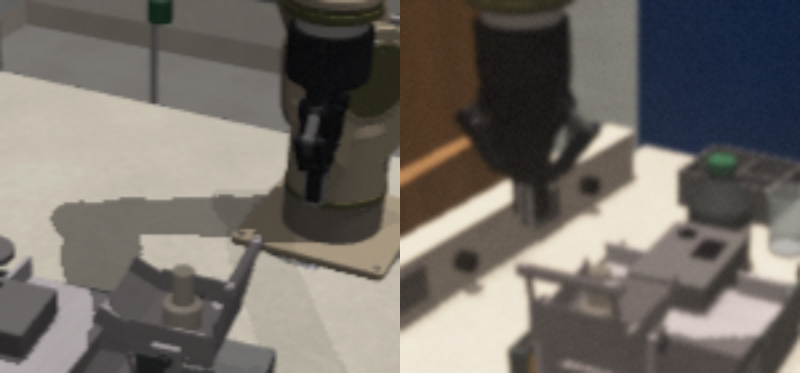

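The real fingertips end about 31 mm above the reported TCP and 2.5 mm to +y, so both earlier passes went over the bar. I'll correct for that and push again.

```bash
cat >> h.py <<'E'
def T(x,y,z): return S(x,y-.0025,z-.031)   # place the real (shut) fingertip in station axes
E
python3 - <<'E'
from h import *
np.set_printoptions(precision=3,suppress=True)
manip.movel(T(0,.19,.33),velocity=.3)
manip.movel(T(0,.19,.229),velocity=.25)
def at(t,off=.018): 
    y=.06*np.cos(t)-.085*np.sin(t); z=.06*np.sin(t)+.085*np.cos(t); return T(0,.09+y+off,.16+z-.015+.002*t)
g=False
for t in np.r_[0,np.linspace(.2,1.35,6)]:
    g=manip.movel(at(t),velocity=.12,guard=30)
    s=manip.state(); print(round(t,2),g,s["ft_force"],s["eef_pos"])
    if g: break
if not g:
    p=np.array(at(1.35)); d=np.array(at(1.4))-p; d/=np.linalg.norm(d)
    g=manip.movel(list(p+.008*d),velocity=.04,guard=10); print("stop",g,manip.state()["ft_force"],manip.state()["eef_pos"]-p)
manip.pause(.3)
ims=[get_image(n) for n in("scene","side")]
cv2.imwrite("pics/c7.png",np.hstack([cv2.resize(ims[0]["pixels"][140:280,200:350],(400,373)),cv2.resize(ims[1]["pixels"][140:280,190:340],(400,373))]))
print(manip.state()["time_s"])
E
```

```text
0.0 False [-0.192  0.622  0.593] [0.533 0.091 0.2  ]
0.2 False [-0.247  7.261  3.239] [0.535 0.074 0.211]
0.43 False [0.012 1.831 0.079] [0.538 0.05  0.217]
0.66 False [1.545 2.747 0.972] [0.54  0.026 0.219]
0.89 False [0.32  1.886 1.274] [0.543 0.003 0.216]
1.12 False [0.404 3.507 0.377] [ 0.546 -0.019  0.207]
1.35 False [1.361 4.643 0.257] [ 0.548 -0.038  0.194]
stop True [1.168 3.968 1.002] [ 0.     0.    -0.003]
27.2583
```

View pics/c7.png

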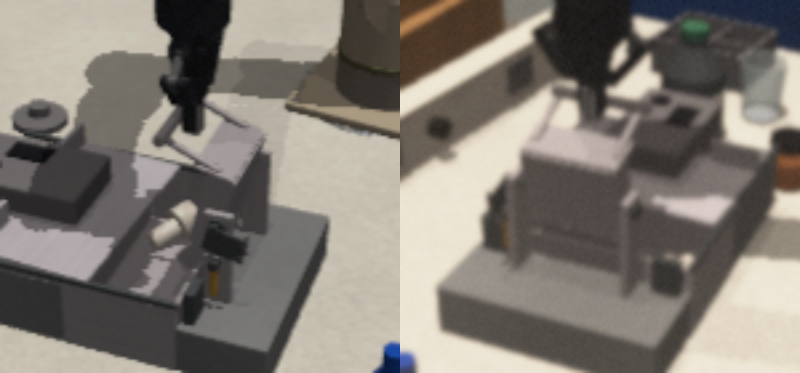

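The bucket is fully over and the white plug is dropping into the tank (left half, about (175,225)). That was the tenth picture, so from here I'll rely on numbers only.

```bash
cat > chk.py <<'E'
from h import *
np.set_printoptions(precision=4,suppress=True)
def plates():
    out={-1:[],1:[]}
    for n in("scene","side"):
        q=toS(cloud(get_image(n)))
        for sg in(-1,1):
            k=q[(abs(q[:,0]*sg-.095)<.02)&(q[:,2]>.113)&(q[:,2]<.124)&(q[:,1]>-.24)&(q[:,1]<-.03)]
            if len(k)>8: out[sg].append(round(float(np.median(k[:,1])),4))
    return out
def look():
    for n in("scene","side"):
        im=get_image(n); c=cloud(im); q=toS(c); r,cc=np.nonzero(im["range_z"]>0); px=im["pixels"][r,cc].astype(int)
        b=q[(abs(q[:,0])<.055)&(q[:,1]>.1)&(q[:,1]<.2)&(q[:,2]>.235)&(q[:,2]<.26)]
        print(n,"bar home pts",len(b),np.median(b,0) if len(b) else "")
        w=q[(abs(q[:,0])<.118)&(abs(q[:,1])<.06)&(q[:,2]>.008)&(q[:,2]<.075)&(px.min(1)>100)&((px.max(1)-px[:,0])>15)]
        print("  white-ish in tank",len(w),w.min(0) if len(w) else "",w.max(0) if len(w) else "")
        for o in silhouettes(im,"plug_center"):
            if o["conf"]<.25: continue
            m=o["pixels"].astype(bool); a=toS(cloud(im,m)); print("  plug",round(o["conf"],2),np.round(o["point"]),np.median(a,0) if len(a) else "",im["pixels"][m].mean(0))
    print("plates",plates(),manip.state()["time_s"])
E
python3 - <<'E'
from chk import *
p=manip.state()["eef_pos"]
manip.movel([p[0],p[1],.33],velocity=.3)
manip.movep(T(.09,-.22,.20),ROT)
look(); print(manip.state()["ft_force"])
E
```

```text
scene bar home pts 126 [0.0058 0.15   0.2499]
  white-ish in tank 82 [-0.0993 -0.0417  0.0201] [-0.0509  0.0115  0.0474]
  plug 0.93 [329. 367.] [0.2295 0.3704 0.0276] [108.6202  60.4663  36.7788]
  plug 0.82 [285. 346.] [0.093  0.287  0.0284] [102.5125  50.9715  25.484 ]
  plug 0.65 [321. 402.] [0.1761 0.4376 0.0277] [42.5685 85.385  33.4755]
side bar home pts 225 [-0.0035  0.1523  0.2462]
  white-ish in tank 24 [-0.1001 -0.0408  0.0251] [-0.0545  0.0031  0.0493]
  plug 0.84 [290. 123.] [0.2092 0.3758 0.0266] [117.8747  82.376   72.5877]
  plug 0.82 [286. 188.] [0.0737 0.2942 0.0262] [121.3323  83.6519  75.8259]
  plug 0.41 [303. 126.] [0.1626 0.4352 0.0631] [ 71.6  132.68  69.12]
plates {-1: [-0.1542, -0.1562], 1: [-0.1647, -0.1653]} 29.3833
[ 1.1695 -0.7222  0.4662]
```

The plug lies in the tank with its highest point at z = 0.049, below the rim, and the bucket is home. Now the cover, right end first because it lags.

```bash
cat > push.py <<'E'
from chk import *
def push(sg,f0,f1,guard=25,v=.06):
    x=.093*sg; y0=f0-.0105-.012
    manip.movel(T(x,y0,.155),velocity=.35)
    manip.movel(T(x,y0,.101),velocity=.2)
    manip.movel(T(x,f0-.0135,.101),velocity=.1,guard=guard)
    g=manip.movel(T(x,f1-.0105,.101),velocity=v,guard=guard)
    s=manip.state(); y=toS(s["eef_pos"][None])[0,1]+.0025+.0105
    print("push",sg,f1,g,"face",round(y,4),s["ft_force"],round(s["time_s"],2))
    manip.movel(T(x,y-.0105-.010,.101),velocity=.15)
    manip.movel(T(x,y-.0105-.010,.155),velocity=.2)
    return y
E
python3 - <<'E'
from push import *
push(1,-.168,-.144); print(plates())
push(-1,-.158,-.130); print(plates())
E
```

```text
push 1 -0.144 False face -0.1438 [ 0.551  -0.0165  0.3897] 30.95
{-1: [-0.1486, -0.1486], 1: [-0.1398, -0.1395]}
push -1 -0.13 False face -0.1296 [ 0.0017  0.7469 -0.1037] 33.86
{-1: [-0.1251, -0.1261], 1: [-0.1337, -0.1345]}
```

```bash
python3 - <<'E'
from push import *
F={-1:-.1286,1:-.137}; sg=1
for i in range(7):
    lead=.014
    tgt=min(F[-sg]+lead,-.067+.004)
    push(sg,F[sg],tgt,guard=18 if tgt>-.075 else 25,v=.05 if tgt>-.075 else .06)
    p=plates(); print(p)
    for k in p:
        if p[k]: F[k]=float(np.mean(p[k]))-.003
    if abs(F[1]-F[-1])>.025: print("SKEW",F); break
    if min(F.values())>-.0685 or manip.state()["time_s"]>58: break
    sg=1 if F[1]<F[-1] else -1
print(F,manip.state()["time_s"])
E
```

```text
push 1 -0.1146 False face -0.1144 [ 0.1535 -0.6433  0.2926] 36.72
{-1: [-0.1193, -0.1198], 1: [-0.1103, -0.1112]}
push -1 -0.09974999999999999 False face -0.0998 [-0.1838  0.2597  0.9264] 39.59
{-1: [-0.0954, -0.096], 1: [-0.1052, -0.1053]}
push 1 -0.08470000000000001 False face -0.0844 [ 0.2622  0.7023 -0.5069] 42.52
{-1: [-0.089, -0.0904], 1: [-0.0801]}
push -1 -0.06910000000000001 False face -0.069 [-0.0303 -0.2007 -0.619 ] 45.54
{-1: [-0.0646, -0.0653], 1: [-0.0743]}
push 1 -0.063 False face -0.0653 [ 4.2013 -6.2478  0.9504] 48.42
{-1: [-0.062, -0.0631], 1: [-0.0619]}
{-1: -0.06555, 1: -0.0649} 49.1917
```

```bash
python3 - <<'E'
from push import *
push(-1,-.0665,-.060,guard=16,v=.05); print(plates())
push(1,-.0665,-.060,guard=16,v=.05); print(plates())
manip.movel(T(.093,-.09,.30),velocity=.4)
look(); print(manip.state()["ft_force"])
E
```

```text
push -1 -0.06 True face -0.0661 [ 1.8102 -3.132   0.987 ] 51.03
{-1: [-0.0622, -0.0627], 1: [-0.0617]}
push 1 -0.06 True face -0.0657 [ 1.479  -2.4992  1.0335] 53.65
{-1: [-0.062, -0.0616], 1: [-0.0624]}
scene bar home pts 126 [0.0086 0.1506 0.25  ]
  white-ish in tank 0  
  plug 0.74 [284. 346.] [0.0929 0.2871 0.0274] [105.9556  57.2825  33.2381]
  plug 0.6 [319. 400.] [0.1764 0.4379 0.0287] [38.0464 83.5884 27.2725]
  plug 0.57 [327. 368.] [0.2301 0.3711 0.0281] [106.5994  53.1373  26.5378]
side bar home pts 224 [-0.0018  0.1523  0.2463]
  white-ish in tank 0  
  plug 0.9 [284. 192.] [0.0742 0.2939 0.0258] [125.708   88.9735  81.6047]
  plug 0.64 [289. 126.] [0.2089 0.3759 0.0268] [120.4319  83.0029  73.4609]
  plug 0.57 [206. 253.] [-0.007   0.1335  0.1774] [115.423  120.1895 130.7393]
  plug 0.56 [304. 126.] [0.1607 0.4357 0.0632] [ 72.375  135.9375  69.875 ]
plates {-1: [-0.0618, -0.0628], 1: [-0.0615]} 55.2333
[-0.0227 -0.5375 -0.0402]
```

Both ends stopped hard, the plates are level at the stops, the bucket is home and the blue and green plugs are where they were.

```bash
python3 -c "
from station import manip
print(manip.sign_off(), manip.state()['time_s'])"
```

```text
the job is handed in; nothing more can be done
the job is handed in; nothing more can be done
```

The job is handed in at about 55 s of the 72 s: the plug was dumped into the tank, the bucket swung back home, and the cover is shut square against both stops; the other bench items were not individually re-checked, apart from the blue and green plugs.

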